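# Latch the sprung hatch of a welding-fixture control box

### The job

Swing the open hatch of the control box down, then press it down by its red wing knob against the spring buffers, only as hard as it takes, and turn the knob clockwise until you feel the hidden tongue come snug against its rubber stop behind the front frame edge. Hold it snug against the stop for a moment, then let go: the hatch must stay down, held by the tongue. Do not crush the buffers, do not wrench the knob against its stop, and leave the can, bin and bolt where they stand.

Things in the scene. Friction and masses are not known exactly. Their poses are not given: they have to be found in the camera images.
- spray_can: Loose pale can with a green label band, 52 in diameter, 150 high, standing beside the box; origin at the centre of its underside. To be left alone.
- yellow_bin: Loose yellow plastic bin, 110 x 80 x 55 high, beside the box; origin at the centre of its underside. To be left alone.
- clamp_bolt: Loose brass-coloured clamping bolt, 36 in diameter, 80 high, standing beside the box; origin at the centre of its underside. To be left alone.
- enclosure: Fixed grey-blue steel control box (all sizes in mm), 250 x 250 x 150 high. Origin: centre of its underside; x towards the hinge side (away from the robot at yaw 0), z up. Its top has a 206 x 206 opening with a frame edge 22 wide, 18 deep all round; the tongue goes behind the front (-x) frame edge.
- hatch (a joint): Hinge of the aluminium hatch (193 x 200, 6 thick), rad: 0 = flush, positive = open. Stiff (0.45 N m friction), stays where left; 0.35 to 0.7 at the start. Pushed down, it rests on the buffers at about 0.03. Pressed at the knob it must come to 0.015 to 0 for the tongue to pass under the frame edge; below -0.02 the buffers are crushed. Latched and let go: 0 to 0.015.
- hatch_hinge (a point): Point on the hinge axis, middle of the hatch's far edge, 4 mm below the outer face, 146 above the table. Turns with the hatch: y = hinge axis, -x along the hatch to its free edge (200 away), z = outward normal.
- push_left (a point): Point on the hatch's outer face with room to push it down: 165 mm from the hinge axis, 65 mm to the +y side of the knob's axis. Axes as hatch_hinge.
- buffers (a point): Point midway between the two round rubber spring buffers (12 in diameter, 170 apart), just inside the front frame edge, at the height of their free tops. They resist the hatch with 2 N per mm together. At the knob 10 to 17 N (differs from box to box) lets the tongue pass; 18 to 20 N always does; about 25 N crushes them.
- knob (a joint): Wing knob, rad: 0 = tongue parallel to the front edge, grows clockwise seen from above; 0 to 0.25 at the start. Turns freely (0.06 N m) and stays where left; with the hatch pressed too little the tongue jams on the frame edge at about 0.5. A rubber stop comes between 0.85 and 1.45, differing from box to box, felt only as torque: 14 N m per rad; 0.3 to 0.45 N m is snug, 0.7 is wrenching.
- knob_grip (a point): On the knob's axis, mid red wing, 28 mm above the hatch's face, 178 from the hinge axis, on the centre line. Wing: upright bar 46 long, 12 thick, top 12 mm above this point, foot 22 mm below it on a black disc 54 in diameter, 6 thick, that turns with it. x: across the thickness (pinch this way); y: along the wing, -y the end with the white mark, where the tongue points; z: outward.
- catch: Small fixed steel bracket inside the box under the middle of the front frame edge; carries the rubber stop on an adjustable arm and does not show where the stop is set. The tongue that meets it is 14 wide, 5 thick, reaching 38 from the knob's axis. Origin: bracket's underside, 104 mm above the table, 104 mm from the box's centre towards the front.

How it is judged:
By the outcome, as a careful person would: the job done as asked, in the order asked, and still so for the second after the job is handed in, with the robot touching nothing.
It also fails if it takes over 67 s, if anything falls off the work surface, if the arm or the gripper's body presses on something with over 40 N, if the wrist force passes 120 N, or if a joint passes its speed limit or range.

### The arm

A 6-joint arm with a two-finger parallel gripper is mounted at the origin on the work surface. World frame = base frame: x ahead of the robot, y to its left, z up, the work surface at z = 0. Lengths are in mm, angles in degrees, forces in N, time in s.
With the tool pointing down it reaches from about 350 to 925 mm from the base axis. Payload 6.4 kg.
Tool frame: the origin (TCP) lies midway between the tips of the shut fingers; the grasp point (between the pads) lies 19 mm behind it; z points along the fingers, x is the direction in which the jaws open and shut, and the axes are right-handed (so a half turn about z gives the same grasp; the last joint's range is limited). The gripper opens to 85 mm and grips with 20 to 120 N. Pads are 22 mm wide; open, the fingers measure 114 mm over their backs; the gripper's body (76 mm by 85 mm) begins 54 mm behind the grasp point. The pads swing forward as they close: fully open they stand 13 mm farther back than shut.
Start: joints at [-86.923, 14.043, 89.255, -0, 76.702, -9.975], TCP at [146.797, -633.218, 231.29] pointing down, gripper open.
Joint ranges: [-179.41, 179.41], [-58.25, 129.5], [7.25, 145.43], [-54.29, 234.29], [11.92, 165.04], [-157.13, 157.13]. Speed limits (degrees/s): [147.25, 147.25, 180, 180, 180, 180].

### API

Orientations are given as [roll, pitch, yaw] about the fixed x, y, z axes, in that order (R = Rz(yaw) Ry(pitch) Rx(roll)).
In Python, from rig import * gives the robot as it stands.
- The arm moves only by the tool drive_tool, never from a script. Its argument "steps" is a list of rows, each a list of 4 numbers: the shift along the tool's x, y, z in mm, then the turn about the tool's z in degrees. In form: [[x, y, z, twist], ...]. A call has 1 to 10 rows; each row is the pose to reach, as a shift and turn from the pose commanded when the call began, along the tool's axes at that moment; what a row does not reach only later rows make up. A row lasts 1/12 s, in which the tool goes at most 41.7 mm and 7.16 degrees, less where a joint would pass 70% of its speed; a pose out of reach is approached as far as the arm can. A call with a gripper value outside its range is refused whole. "gripper" is the opening, from 0 (shut) to 1 (fully open), set as the call begins (left out, the last holds). The fingers move at their own pace and stop on an object; the grip force is fixed at half the most. Time passes only in rows, so rows that repeat a pose let the fingers close. It gives the time, the measured TCP pose, the force and the opening at its end, in the units of the state.
- sense(): the state, without advancing time (a new reading comes with each control period).
- grab_frame(name): name is "scene" or "top"; returns the picture (420x560x3 uint8, red, green, blue); there is no depth.
- calibration(name): a dict with "mtx" (3x3 intrinsics, pixels), "view" (4x4, takes a point from world to camera coordinates). Camera axes: x right, y down, z forward; pixel columns grow to the right and rows downward; lengths in mm; the calibration is good to about 2 mm. A picture is of the moment at which its call begins. calibration takes no time and is no camera call.
- finish_job(): hands the job in, once; it reports no verdict.
The state is a dict: "t": time; "joint_pos": joint angles; "dq": joint speeds; "joint_torque": joint torques, N m; "ee_pos": TCP position; "orientation": TCP orientation; "force": force on the tool from outside, world axes, zero at the start; "ft_torque": the same for the moment, N m; "gripper_width": finger opening in mm.
Only numpy, scipy, OpenCV 4.12 (cv2) and the standard library are available. Lean on these libraries where they do the work, as an engineer would, in place of code of your own. Each camera call takes 0.05 s, during which the arm holds its last target.

## Working session

There is one attempt and no reset: what is moved stays moved. The work goes in short steps, Python scripts to look and compute and a tool call to move; the robot and the scene stay as the last step left them, time stands still between calls to the robot, and variables do not carry over. Pictures are saved under pics/ and viewed, and the job is handed in when it is done.

Besides the shell and the picture viewer there is one more tool, called as name([rows], argument=value, ...), one row to a line, values as JSON. drive_tool: Moves the arm, as the interface text tells. Its arguments: {"type":"object","properties":{"steps":{"type":"array","items":{"type":"array","items":{"type":"number"}}},"gripper":{"type":"number"}},"required":["steps"]}

```bash
ls; mkdir -p pics
python3 - <<'E'
from rig import *
import cv2
print(sense())
for n in ("scene","top"):
    f=grab_frame(n); cv2.imwrite(f"pics/{n}0.png",f[:,:,::-1])
    c=calibration(n); print(n,c)
E
```

```text
pics
{'t': 0.0, 'joint_pos': array([-8.69238234e+01,  1.40832456e+01,  8.93248448e+01, -1.24121622e-03,
        7.67016659e+01, -9.97478274e+00]), 'dq': array([ 0.00987448, -0.07473647,  0.05525994,  0.00792228,  0.01854521,
        0.05280644]), 'joint_torque': array([ 1.31337089e-03, -4.29503632e+01, -3.26127398e+01, -1.64394251e-04,
        5.19340363e-03, -9.49657931e-06]), 'ee_pos': array([ 146.75613809, -632.64519925,  230.19069435]), 'orientation': array([-1.79982178e+02,  1.08306318e-01, -7.69487371e+01]), 'force': array([-0.02829809, -0.9940931 , -0.24477769]), 'ft_torque': array([-0.00648281,  0.07579032,  0.02495649]), 'gripper_width': 85.44407505251934}
scene {'mtx': array([[492.29717367,   0.        , 278.86967348],
       [  0.        , 492.29717367, 201.3280361 ],
       [  0.        ,   0.        ,   1.        ]]), 'view': array([[ 5.26710607e-01,  8.49916004e-01,  1.47892513e-02,
        -3.27768021e+02],
       [ 6.24181252e-01, -3.74890519e-01, -6.85459600e-01,
        -2.79965237e+02],
       [-5.77038734e-01,  3.70270015e-01, -7.27960449e-01,
         1.56719810e+03],
       [ 0.00000000e+00,  0.00000000e+00,  0.00000000e+00,
         1.00000000e+00]])}
top {'mtx': array([[540.03034739,   0.        , 282.54566755],
       [  0.        , 540.03034739, 202.06162386],
       [  0.        ,   0.        ,   1.        ]]), 'view': array([[-5.92507451e-03, -9.99982444e-01,  6.52201334e-05,
         5.55611674e+01],
       [-9.89013172e-01,  5.85044567e-03, -1.47711605e-01,
         5.82084813e+02],
       [ 1.47708630e-01, -9.39705836e-04, -9.89030474e-01,
         1.44772602e+03],
       [ 0.00000000e+00,  0.00000000e+00,  0.00000000e+00,
         1.00000000e+00]])}
```

View pics/scene0.png

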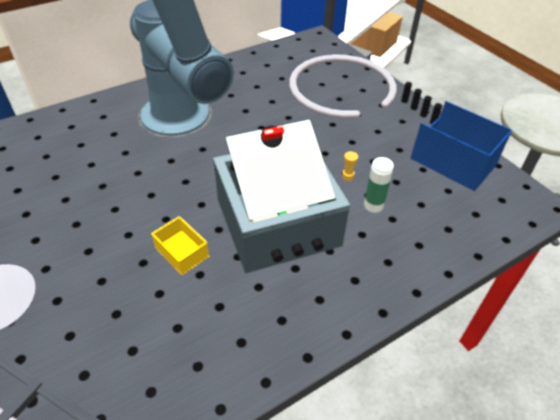

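View pics/top0.png

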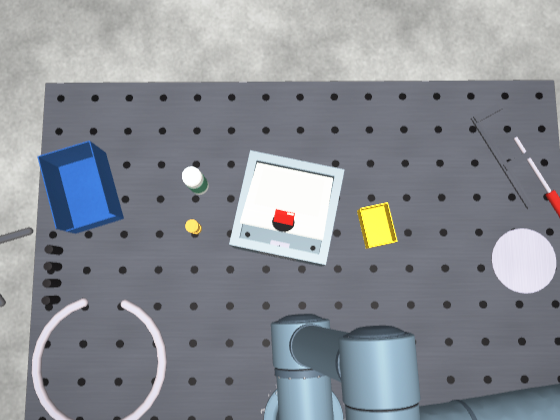

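The top view shows the box top's corners near (251,151), (344,170), (326,265) and (230,244), with the knob at about (284,219). The bin is to its right, and the can and bolt to its left. I'll zoom in to get more precise positions.

Run:
```python
import cv2
a=cv2.imread('pics/top0.png')[135:280,215:360]; cv2.imwrite('pics/z1.png',cv2.resize(a,None,fx=4.1,fy=4.1,interpolation=cv2.INTER_CUBIC))
a=cv2.imread('pics/scene0.png')[105:285,195:365]; cv2.imwrite('pics/z2.png',cv2.resize(a,None,fx=3.3,fy=3.3,interpolation=cv2.INTER_CUBIC))
```

```text
(no output)
```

View pics/z1.png

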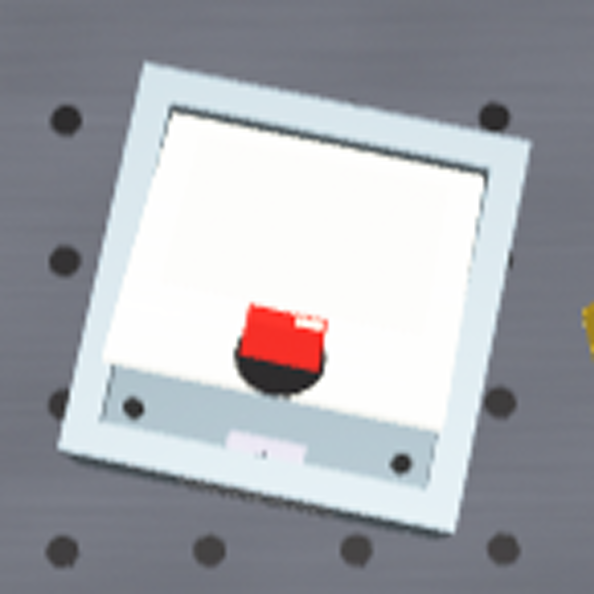

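View pics/z2.png

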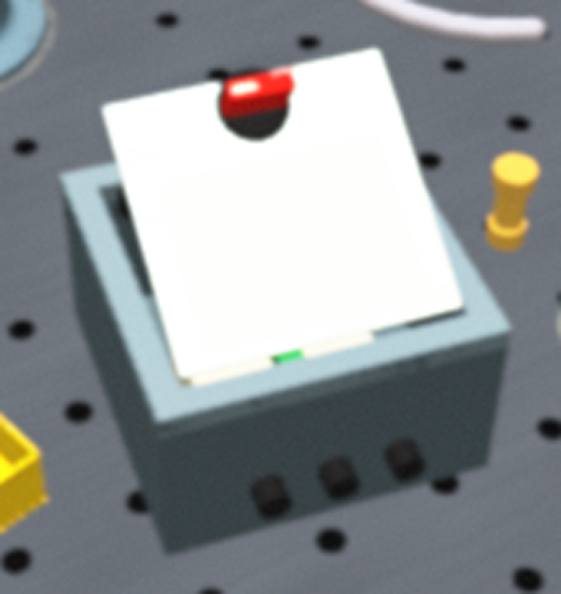

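```bash
cat > h.py <<'E'
import numpy as np, cv2
from scipy.optimize import least_squares
from rig import *
C={n:calibration(n) for n in("scene","top")}
def proj(n,P):
    P=np.atleast_2d(P).astype(float); c=C[n]
    q=(c['view'][:3,:3]@P.T).T+c['view'][:3,3]
    u=(c['mtx']@q.T).T
    return u[:,:2]/u[:,2:]
def z1(p): return (np.array(p,float)+.5)/4.1-.5+[215,135]
def z2(p): return (np.array(p,float)+.5)/3.3-.5+[195,105]
def Rz(a): c,s=np.cos(a),np.sin(a); return np.array([[c,-s,0],[s,c,0],[0,0,1]])
def Ry(a): c,s=np.cos(a),np.sin(a); return np.array([[c,0,s],[0,1,0],[-s,0,c]])
E
python3 - <<'E'
from h import *
t=z1([(146,62),(531,143),(454,535),(60,450)]); tb=[[125,125,150],[125,-125,150],[-125,-125,150],[-125,125,150]]
# scene: camera is on +x side; its right = +y
s=z2([(158,420),(508,328),(62,177),(170,553),(487,463)]); sb=[[125,-125,150],[125,125,150],[-125,-125,150],[125,-125,0],[125,125,0]]
def W(p,b): return (Rz(p[2])@np.array(b,float).T).T+[p[0],p[1],0]
for use in ("top","scene","both"):
    def f(p):
        r=[]
        if use!="scene": r.append(proj("top",W(p,tb))-t)
        if use!="top": r.append(proj("scene",W(p,sb))-s)
        return np.vstack(r).ravel()
    o=least_squares(f,[500,0,0.]); print(use,o.x[:2],np.degrees(o.x[2]),np.round(o.fun,1))
p=o.x
# hatch: hinge x=? opening edge 103, hinge axis 146 z
def H(th,b,hx=100):
    loc=(Ry(th)@np.array(b,float).T).T+[hx,0,146]
    return W(p,loc)
# free corners top outer face
ht=z1([(105,361),(440,433)]); hb=[[-200,96.5,4],[-200,-96.5,4]]
hs=z2([(104,106),(378,49)]); hsb=[[-200,-96.5,4],[-200,96.5,4]]
for nm in ("top","scene","both"):
    def g(q):
        r=[]
        if nm!="scene": r.append(proj("top",H(q[0],hb,q[1]))-ht)
        if nm!="top": r.append(proj("scene",H(q[0],hsb,q[1]))-hs)
        return np.vstack(r).ravel()
    o=least_squares(g,[0.5,100.]); print(nm,o.x,np.round(o.fun,1))
E
```

```text
top [554.8119473   40.26714846] -12.29231339043531 [-0.2  0.3  0.4  0.1  0.3 -0.3 -0.5 -0.1]
scene [554.14321365  37.99920665] -11.912787034074602 [ 0.2 -0.1  1.1 -0.4 -0.7 -1.  -0.9  0.7  0.2  0.2]
both [554.44790882  39.14598288] -12.208635417819847 [ 0.2  0.5  0.8  0.2  0.8 -0.2 -0.   0.1  0.4 -0.3  1.5 -0.3 -0.  -1.3
 -0.8  0.5  0.5  0.4]
top [ 0.69735004 73.39885659] [ 0.2  0.3  0.5 -0.1]
scene [  0.51882727 100.4016223 ] [ 2.  -0.4 -1.1  0.1]
both [ 0.50803462 98.68274146] [ 1.5  0.4 -0.2 -0.4  1.7 -0.5 -1.6  0.1]
```

```bash
cat >> h.py <<'E'
BX=np.array([554.5,39.3]); BY=np.radians(-12.2)
def box(p): return Rz(BY)@np.array(p,float)+[BX[0],BX[1],0]
def tobox(p): return Rz(-BY)@(np.array(p,float)-[BX[0],BX[1],0])
def hatch(th,b,hx=100): return box(Ry(th)@np.array(b,float)+[hx,0,146])
def rel(tgt,yaw,pos=None,y0=None):
    s=sense(); pos=s['ee_pos'] if pos is None else np.array(pos,float); y0=s['orientation'][2] if y0 is None else y0
    R=Rz(np.radians(y0))@np.diag([1,-1,-1.])
    return np.round(R.T@(np.array(tgt,float)-pos),1), round(-((yaw-y0+180)%360-180),1)
E
python3 - <<'E'
from h import *
print("knob grip open",hatch(.51,[-178,0,32]),"px",proj("top",hatch(.51,[-178,0,32])),proj("scene",hatch(.51,[-178,0,32])))
print("grip shut",hatch(.03,[-178,0,32]))
p=box([-50,65,0]); print("push",p)
P0=[146.797,-633.218,231.29]
print(rel([480,-330,330],-12.2,P0,-76.95))
print(rel([p[0],p[1],300],-12.2,[480,-330,330],-12.2))
E
```

```text
knob grip open [515.67034493  47.69526859 260.82337419] px [[284.60545651 216.49461527]] [[273.59215602 131.90489031]]
grip shut [479.2780239   55.5635669  183.32480012]
push [519.36531706 113.39827295   0.        ]
(array([-220.1, -393.1,  -98.7]), -64.8)
(array([ -55.2, -441.7,   30. ]), -0.0)
```

drive_tool([
  [0, 0, -98, 0],
  [-110, -196, -98, -7],
  [-220, -393, -98, -65],
  [-220, -393, -98, -65],
  [-220, -393, -98, -65],
  [-220, -393, -98, -65],
  [-220, -393, -98, -65],
  [-220, -393, -98, -65],
  [-220, -393, -98, -65],
  [-220, -393, -98, -65],
], gripper=0)

```text
t: 0.93
ee_pos: [422.7, -381.3, 320.3]
orientation: [-180.0, 0.0, -12.3]
force: [0.3, -0.1, -0.3]
gripper_width: -0.3
```

drive_tool([
  [0, 0, 0, -8],
  [0, 0, 0, -8],
])

```text
t: 1.1
ee_pos: [423.1, -381.4, 320.4]
orientation: [180.0, 0.0, -4.3]
force: [-0.1, 0.0, -0.1]
gripper_width: 0.1
```

Run:
```python
from h import *
s=sense(); print(s['t'],s['ee_pos'],s['orientation'],s['force'],s['ft_torque'],s['gripper_width'])
p=box([-50,65,0]);print(rel([p[0],p[1],300],-12.2))
```

```text
1.1 [ 423.11807395 -381.39761011  320.40461774] [ 1.79992622e+02  5.18393191e-03 -4.27361204e+00] [-0.13001154  0.00270644 -0.10416484] [ 0.0269479  -0.0469606   0.02991332] 0.1283562210491448
(array([  59.1, -500.6,   20.4]), np.float64(7.9))
```

drive_tool([
  [59, -500, 20, 8],
  [59, -500, 20, 8],
  [59, -500, 20, 8],
  [59, -500, 20, 8],
  [59, -500, 20, 8],
  [59, -500, 20, 8],
  [59, -500, 20, 8],
  [59, -500, 20, 8],
  [59, -500, 20, 8],
  [59, -500, 20, 8],
])

```text
t: 1.93
ee_pos: [503.6, 25.9, 303.4]
orientation: [180.0, 0.0, -12.9]
force: [-0.0, -0.4, 0.5]
gripper_width: 0.3
```

Run:
```python
from h import *
s=sense(); print(s['t'],s['ee_pos'],s['orientation'],s['force'],s['ft_torque'],s['gripper_width'])
p=box([-50,65,0]);print(rel([p[0],p[1],300],-12.2))
```

```text
1.9333 [503.62557523  25.90882528 303.38792908] [ 1.79979258e+02  2.09820553e-02 -1.29378695e+01] [-0.03183531 -0.42961828  0.50128683] [-0.04689685 -0.00652072  0.00611534] 0.3197025992664978
(array([ -4.2, -88.8,   3.4]), np.float64(-0.7))
```

drive_tool([
  [-2, -45, 0, -0.4],
  [-4, -89, 3, -0.7],
  [-4, -89, 3, -0.7],
  [-4, -89, 20, -0.7],
  [-4, -89, 40, -0.7],
  [-4, -89, 55, -0.7],
  [-4, -89, 55, -0.7],
])

```text
t: 2.52
ee_pos: [517.3, 111.5, 244.5]
orientation: [179.9, 0.4, -12.2]
force: [0.0, 0.4, -0.2]
gripper_width: 0.3
```

Run:
```python
from h import *
s=sense(); print(s['t'],s['ee_pos'],s['orientation'],s['force'],s['ft_torque'],s['gripper_width'], tobox(s['ee_pos']))
```

```text
2.5167 [517.34680845 111.52684764 244.53929192] [179.88482458   0.43396196 -12.17154655] [ 0.0296873   0.42152186 -0.2332711 ] [-0.06943308  0.0682423   0.00591626] 0.3273278116281586 [-51.57744382  62.74427823 244.53929192]
```

drive_tool([
  [0, 0, 8, 0],
  [0, 0, 16, 0],
  [0, 0, 24, 0],
  [0, 0, 32, 0],
  [0, 0, 40, 0],
  [0, 0, 48, 0],
  [0, 0, 56, 0],
  [0, 0, 64, 0],
  [0, 0, 72, 0],
  [0, 0, 76, 0],
])

```text
t: 3.35
ee_pos: [518.8, 112.8, 171.3]
orientation: [180.0, 0.1, -12.0]
force: [-0.2, 0.8, 0.3]
gripper_width: 0.3
```

drive_tool([
  [0, 0, 3, 0],
  [0, 0, 6, 0],
  [0, 0, 8, 0],
  [0, 0, 9, 0],
])

```text
t: 3.68
ee_pos: [519.5, 112.8, 163.8]
orientation: [-180.0, -0.0, -12.0]
force: [-0.6, -0.4, 0.1]
gripper_width: -0.3
```

Run:
```python
from h import *
f=grab_frame("scene"); cv2.imwrite("pics/s1.png",cv2.resize(f[60:285,140:440,::-1],None,fx=2.6,fy=2.6,interpolation=cv2.INTER_CUBIC))
f=grab_frame("top"); cv2.imwrite("pics/t1.png",cv2.resize(f[120:290,190:380,::-1],None,fx=3,fy=3,interpolation=cv2.INTER_CUBIC))
s=sense();print(s['t'],s['ee_pos'],s['force'])
```

```text
3.7833 [519.55638467 112.70811434 163.86023967] [-0.53058723 -0.74052986  0.22035978]
```

View pics/s1.png

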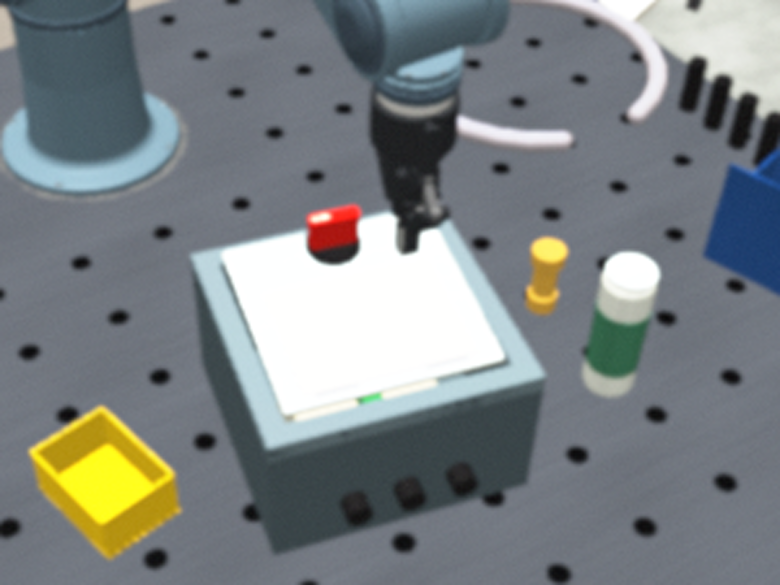

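View pics/t1.png

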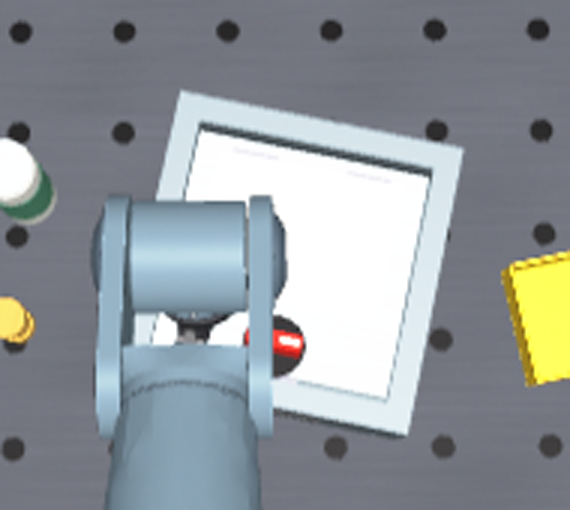

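The hatch is nearly down: the knob is at about (333,232) in the scene crop, with the fingertip just above the hatch. I'll push the remaining few millimetres gently.

drive_tool([
  [0, 0, 1, 0],
  [0, 0, 2, 0],
  [0, 0, 3, 0],
  [0, 0, 4, 0],
  [0, 0, 5, 0],
])

```text
t: 4.2
ee_pos: [519.5, 112.8, 158.8]
orientation: [-180.0, -0.0, -12.0]
force: [-0.7, 0.6, 0.1]
gripper_width: 0.1
```

drive_tool([
  [0, 0, 1, 0],
  [0, 0, 2, 0],
  [0, 0, 2, 0],
])

```text
t: 4.45
ee_pos: [519.4, 112.7, 156.6]
orientation: [180.0, 0.0, -12.0]
force: [0.2, -0.1, 0.7]
gripper_width: 0.0
```

drive_tool([
  [0, 0, 0.5, 0],
  [0, 0, 1, 0],
  [0, 0, 1.5, 0],
  [0, 0, 1.5, 0],
])

```text
t: 4.78
ee_pos: [519.5, 112.7, 155.6]
orientation: [180.0, 0.0, -11.9]
force: [-1.0, 0.1, 2.5]
gripper_width: 0.1
```

drive_tool([
  [0, 0, 0.5, 0],
  [0, 0, 1, 0],
  [0, 0, 1, 0],
  [0, 0, 1, 0],
])

```text
t: 5.12
ee_pos: [519.5, 112.7, 154.7]
orientation: [180.0, 0.0, -11.9]
force: [-2.7, -0.1, 5.2]
gripper_width: 0.3
```

drive_tool([
  [0, 0, 0.5, 0],
  [0, 0, 0.5, 0],
  [0, 0, 0.5, 0],
])

```text
t: 5.37
ee_pos: [519.5, 112.7, 154.3]
orientation: [180.0, 0.0, -11.9]
force: [-3.2, -0.0, 6.6]
gripper_width: 0.0
```

drive_tool([
  [0, 0, -40, 0],
  [0, -30, -80, 0],
  [0, -70, -110, 0],
  [0, -110, -110, 0],
  [0, -110, -110, 0],
], gripper=1)

```text
t: 5.78
ee_pos: [544.1, 224.3, 267.1]
orientation: [-179.8, -0.3, -11.8]
force: [0.2, -0.3, -0.6]
gripper_width: 60.4
```

Run:
```python
from h import *
f=grab_frame("scene"); cv2.imwrite("pics/s2f.png",f[:,:,::-1]);cv2.imwrite("pics/s2.png",cv2.resize(f[130:220,205:345,::-1],None,fx=5,fy=5,interpolation=cv2.INTER_CUBIC))
f=grab_frame("top"); cv2.imwrite("pics/t2f.png",f[:,:,::-1]);cv2.imwrite("pics/t2.png",cv2.resize(f[140:280,225:355,::-1],None,fx=4.2,fy=4.2,interpolation=cv2.INTER_CUBIC))
s=sense();print(s['t'],s['ee_pos'],s['force'])
```

```text
5.8833 [542.54859024 222.13963205 263.98067536] [-0.05164747 -0.55968403 -0.02470859]
```

View pics/s2.png

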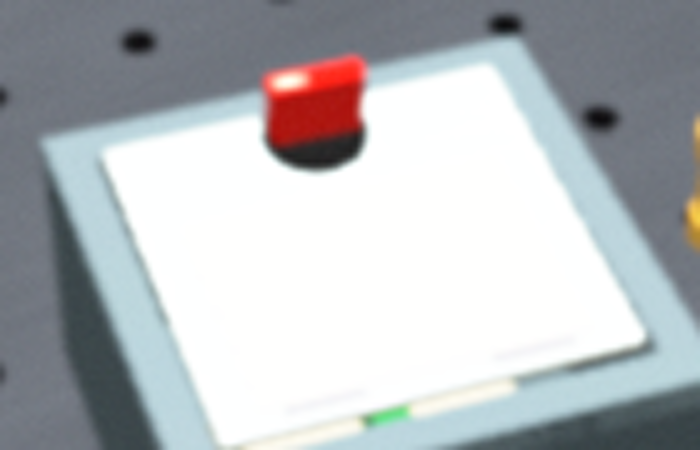

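View pics/t2.png

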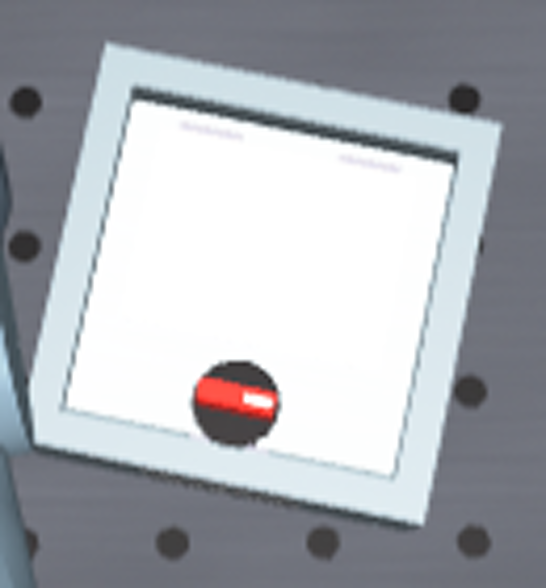

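```bash
cat > fit.py <<'E'
from h import *
import sys
def wing(x,y,th,zf=155.3):
    # box-frame knob axis x,y, knob angle th (clockwise): corners
    c=[]
    for sx in(-6,6):
        for sy in(-23,23):
            for z in(zf+6,zf+40): 
                v=Rz(-th)@np.array([sx,sy,0.]); c.append(box([x+v[0],y+v[1],z]))
    return np.array(c)
def mask(n,f):
    h=cv2.cvtColor(f,cv2.COLOR_BGR2HSV)
    m=(((h[...,0]<8)|(h[...,0]>172))&(h[...,1]>110)&(h[...,2]>80)).astype(np.uint8)
    uv=proj(n,box([-78,0,175]))[0].astype(int); w=np.zeros_like(m); w[uv[1]-30:uv[1]+30,uv[0]-30:uv[0]+30]=1
    m=cv2.morphologyEx(m*w,cv2.MORPH_CLOSE,np.ones((3,3)))
    k=max(cv2.findContours(m,cv2.RETR_EXTERNAL,cv2.CHAIN_APPROX_NONE)[0],key=cv2.contourArea)
    o=np.zeros_like(m); cv2.drawContours(o,[cv2.convexHull(k)],-1,1,-1); return o
def ren(n,p,S=8):
    h=cv2.convexHull(((proj(n,wing(*p))+.5)*S).astype(np.float32)).astype(np.int32)
    o=np.zeros((420*S,560*S),np.uint8); cv2.fillConvexPoly(o,h,255)
    return cv2.resize(o,(560,420),interpolation=cv2.INTER_AREA)/255.
def fitk(imgs,p0):
    from scipy.optimize import minimize
    M={n:mask(n,cv2.imread(f)) for n,f in imgs.items()}
    for use in [[k] for k in imgs]+[list(imgs)]:
        L=lambda p: sum(np.abs(ren(n,[p[0],p[1],p[2]/20])-M[n]).sum() for n in use)
        o=minimize(L,[p0[0],p0[1],p0[2]*20],method='Nelder-Mead',options=dict(initial_simplex=np.array([p0[0],p0[1],p0[2]*20])+np.array([[-4,-4,-3],[5,0,0],[0,5,0],[0,0,6.]])))
        print(use,o.x[:2],"knob",o.x[2]/20,"cost",o.fun,[M[n].sum() for n in use])
if __name__=="__main__": fitk({"top":"pics/t2f.png","scene":"pics/s2f.png"},[-78,0,.1])
E
python3 fit.py
python3 - <<'E'
from h import *
uv=np.array([236,403.])/4.2+[225,140]
from numpy.linalg import inv
c=C['top'];R=c['view'][:3,:3];t=c['view'][:3,3];o=-R.T@t
d=R.T@inv(c['mtx'])@[*uv,1]; P=o+d*(161-o[2])/d[2]; print("disc",P,tobox(P))
E
```

```text
['top'] [-75.89929781   1.89548728] knob -0.03466104737297446 cost 36.858823529411765 [np.uint64(152)]
['scene'] [-76.92784341  -2.02027036] knob 0.015058173485771048 cost 40.90196078431373 [np.uint64(309)]
['top', 'scene'] [-76.86326517  -1.25652649] knob -0.10041956018518516 cost 91.94901960784313 [np.uint64(152), np.uint64(309)]
disc [478.59474647  56.14764833 161.        ] [-77.75132711   0.42649701 161.        ]
```

Run:
```python
from h import *
k=box([-77.5,0,0]);print(k)
print(sense()['orientation'],rel([k[0],k[1],240],-12.2))
```

```text
[478.75026819  55.67767173   0.        ]
[-1.79978157e+02 -6.37740754e-02 -1.17655456e+01] (array([-28.5, 176. ,  24. ]), np.float64(0.4))
```

drive_tool([
  [-7, 40, 10, 0.4],
  [-14, 80, 20, 0.4],
  [-21, 120, 24, 0.4],
  [-28, 155, 24, 0.4],
  [-28, 176, 24, 0.4],
  [-28, 176, 24, 0.4],
  [-28, 176, 24, 0.4],
  [-28, 176, 24, 0.4],
], gripper=1)

```text
t: 6.55
ee_pos: [478.0, 53.6, 239.0]
orientation: [180.0, 0.1, -12.4]
force: [-0.3, -0.4, -0.8]
gripper_width: 85.7
```

Run:
```python
from h import *
k=box([-77.5,0,0])
s=sense();print(s['t'],s['ee_pos'],s['orientation'],s['gripper_width'],tobox(s['ee_pos']),rel([k[0],k[1],166],-12.2))
```

```text
6.55 [477.95848776  53.61006505 239.03941965] [ 1.79996461e+02  7.06470668e-02 -1.24093233e+01] 85.70449412106134 [-77.83696222  -2.18823446 239.03941965] (array([ 0.3, -2.2, 73. ]), np.float64(-0.2))
```

drive_tool([
  [0.3, -2, 10, -0.2],
  [0.3, -2, 20, -0.2],
  [0.3, -2, 30, -0.2],
  [0.3, -2, 40, -0.2],
  [0.3, -2, 50, -0.2],
  [0.3, -2, 60, -0.2],
  [0.3, -2, 66, -0.2],
  [0.3, -2, 70, -0.2],
  [0.3, -2, 72, -0.2],
  [0.3, -2, 72, -0.2],
])

```text
t: 7.38
ee_pos: [479.1, 55.8, 167.6]
orientation: [180.0, 0.0, -12.2]
force: [-0.1, -0.2, -0.3]
gripper_width: 85.9
```

Run:
```python
from h import *
f=grab_frame("scene"); cv2.imwrite("pics/s3f.png",f[:,:,::-1]);cv2.imwrite("pics/s3.png",cv2.resize(f[90:220,205:345,::-1],None,fx=4.5,fy=4.5,interpolation=cv2.INTER_CUBIC))
s=sense();print(s['t'],s['ee_pos'],s['orientation'],s['force'],s['ft_torque'],tobox(s['ee_pos']))
```

```text
7.4333 [479.32061037  55.82880109 168.04855299] [-1.79996601e+02 -1.96561005e-02 -1.21546279e+01] [-0.5237596   0.20024741  0.04006914] [ 0.01361303  0.06256657 -0.01567864] [-76.97447587   0.26824369 168.04855299]
```

View pics/s3.png

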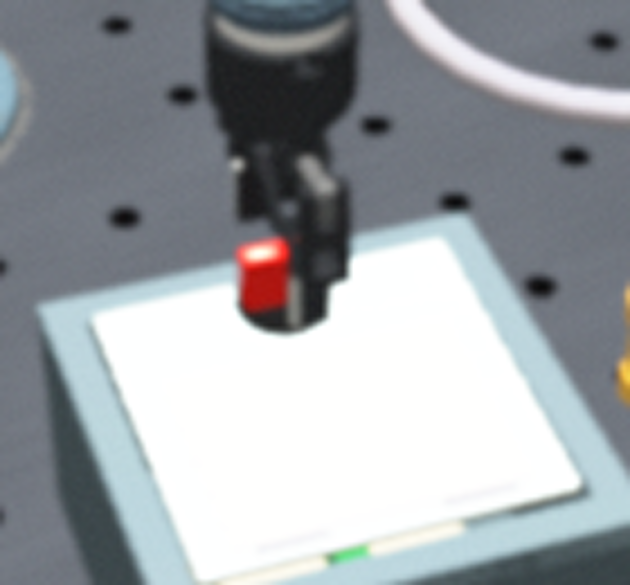

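The open fingers straddle the wing, with the red at crop (265,275) and the near finger offset towards the hinge as expected. Closing on it now.

drive_tool([
  [0, 0, 0, 0],
  [0, 0, 0, 0],
  [0, 0, 0, 0],
  [0, 0, 0, 0],
  [0, 0, 0, 0],
  [0, 0, 0, 0],
  [0, 0, 0, 0],
  [0, 0, 0, 0],
  [0, 0, 0, 0],
  [0, 0, 0, 0],
], gripper=0)

```text
t: 8.27
ee_pos: [479.4, 55.8, 168.1]
orientation: [-180.0, -0.0, -12.2]
force: [2.6, 0.1, 1.8]
gripper_width: 10.7
```

Run:
```python
from h import *
f=grab_frame("scene"); cv2.imwrite("pics/s4f.png",f[:,:,::-1]);cv2.imwrite("pics/s4.png",cv2.resize(f[90:220,205:345,::-1],None,fx=4.5,fy=4.5,interpolation=cv2.INTER_CUBIC))
s=sense();print(s['t'],s['ee_pos'],s['orientation'],s['force'],s['ft_torque'],s['gripper_width'],tobox(s['ee_pos']))
```

```text
8.3167 [479.34427364  55.79103437 168.08447795] [-1.79998609e+02 -2.48951733e-02 -1.21595410e+01] [2.34766641 0.23743161 0.7335231 ] [0.00844078 0.18083125 0.01168344] 11.211932767704793 [-76.94336597   0.23633054 168.08447795]
```

View pics/s4.png

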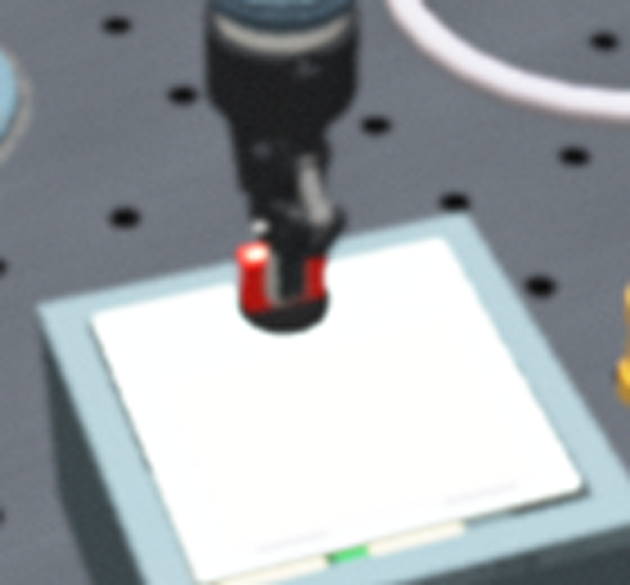

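drive_tool([
  [0.2, 0, 0.4, 0],
  [0.2, 0, 0.8, 0],
  [0.2, 0, 1.2, 0],
  [0.2, 0, 1.6, 0],
  [0.2, 0, 2, 0],
  [0.2, 0, 2, 0],
])

```text
t: 8.82
ee_pos: [479.2, 55.8, 166.3]
orientation: [180.0, 0.0, -12.1]
force: [-2.4, -0.1, 7.2]
gripper_width: 11.0
```

drive_tool([
  [0.1, 0, 0.5, 0],
  [0.1, 0, 1, 0],
  [0.1, 0, 1.5, 0],
  [0.1, 0, 1.5, 0],
])

```text
t: 9.15
ee_pos: [479.2, 55.8, 165.3]
orientation: [180.0, 0.1, -12.1]
force: [-5.5, -0.1, 10.5]
gripper_width: 10.9
```

Run:
```python
from h import *
s=sense();print(s['t'],s['ee_pos'],s['orientation'],s['force'],s['ft_torque'],s['gripper_width'],tobox(s['ee_pos']))
```

```text
9.15 [479.20133425  55.84254838 165.30155313] [ 1.79978121e+02  5.06582728e-02 -1.21343281e+01] [-5.49525837 -0.14069744 10.48416769] [ 0.0124559   0.97258498 -0.09224664] 10.88034981755016 [-77.09396339   0.2564745  165.30155313]
```

drive_tool([
  [-0.3, 0, 0.3, 0],
  [-0.5, 0, 0.6, 0],
  [-0.7, 0, 1, 0],
  [-0.7, 0, 1, 0],
])

```text
t: 9.48
ee_pos: [479.1, 55.9, 164.9]
orientation: [180.0, -0.0, -12.1]
force: [-3.7, -0.6, 10.2]
gripper_width: 10.8
```

Run:
```python
from h import *
s=sense();print(s['t'],s['ee_pos'],s['orientation'],s['force'],s['ft_torque'],s['gripper_width'],tobox(s['ee_pos']))
```

```text
9.4833 [479.11821424  55.86746882 164.86712066] [ 1.79983256e+02 -4.75019250e-02 -1.21379951e+01] [-3.67912386 -0.63005992 10.21415885] [-0.04822255  0.8645009  -0.05935931] 10.8046452995381 [-77.18047252   0.26326682 164.86712066]
```

drive_tool([
  [-0.2, 0, 0.3, 0],
  [-0.3, 0, 0.6, 0],
  [-0.4, 0, 1, 0],
  [-0.4, 0, 1, 0],
])

```text
t: 9.82
ee_pos: [479.1, 55.9, 164.3]
orientation: [180.0, -0.1, -12.1]
force: [-5.0, -0.3, 12.2]
gripper_width: 10.6
```

Run:
```python
from h import *
s=sense();print(s['t'],s['ee_pos'],s['orientation'],s['force'],s['ft_torque'],s['gripper_width'],tobox(s['ee_pos']))
```

```text
9.8167 [479.07987829  55.8900343  164.29982245] [ 1.79982695e+02 -1.00832051e-01 -1.21334915e+01] [-4.96986887 -0.33393647 12.15680722] [-0.03300992  0.77440554 -0.0695943 ] 10.633967632804884 [-77.22271133   0.27722135 164.29982245]
```

drive_tool([
  [0, 0, 0, 3],
  [0, 0, 0, 6],
  [0, 0, 0, 9],
  [0, 0, 0, 12],
  [0, 0, 0, 15],
  [0, 0, 0, 18],
  [0, 0, 0, 18],
])

```text
t: 10.4
ee_pos: [478.8, 55.9, 164.3]
orientation: [180.0, -0.1, -30.2]
force: [-5.5, -0.6, 14.0]
gripper_width: 11.0
```

```bash
cat > st.py <<'E'
from h import *
s=sense();R=cv2.Rodrigues
y=s['orientation'][2]
print(round(s['t'],2),"tcp",np.round(tobox(s['ee_pos']),2),"yaw",round(y,2),"knob~",round(np.radians(-12.15-y),4),"Fbox",np.round(Rz(-BY)@s['force'],1),"M",np.round(Rz(-BY)@s['ft_torque'],3),"w",round(s['gripper_width'],1),"q6",s['joint_pos'][5].round(2),"tau6",s['joint_torque'][5].round(3))
E
python3 st.py
```

```text
10.4 tcp [-77.54   0.26 164.31] yaw -30.22 knob~ 0.3154 Fbox [-5.2 -1.7 14. ] M [-0.319  1.051 -0.088] w 11.0 q6 23.41 tau6 0.261
```

drive_tool([
  [0, 0, 0, 2],
  [0, 0, 0, 4],
  [0, 0, 0, 6],
  [0, 0, 0, 8],
  [0, 0, 0, 8],
])

```text
t: 10.82
ee_pos: [478.6, 56.0, 164.2]
orientation: [180.0, -0.0, -38.2]
force: [-6.8, 0.4, 14.2]
gripper_width: 10.9
```

```bash
python3 st.py
```

```text
10.82 tcp [-77.73   0.28 164.23] yaw -38.18 knob~ 0.4544 Fbox [-6.7 -1.  14.2] M [-0.247  1.138 -0.061] w 10.9 q6 31.37 tau6 0.151
```

drive_tool([
  [0, 0, 0, 1],
  [0, 0, 0, 2],
  [0, 0, 0, 3],
  [0, 0, 0, 3],
])

```text
t: 11.15
ee_pos: [478.6, 56.0, 164.3]
orientation: [180.0, -0.0, -41.1]
force: [-6.6, 0.7, 13.1]
gripper_width: 10.9
```

```bash
python3 st.py
```

```text
11.15 tcp [-77.75   0.32 164.26] yaw -41.14 knob~ 0.5061 Fbox [-6.6 -0.7 13.1] M [-0.293  1.171 -0.052] w 10.9 q6 34.34 tau6 0.045
```

drive_tool([
  [0, 0, 0, 1],
  [0, 0, 0, 2],
  [0, 0, 0, 3],
  [0, 0, 0, 3],
])

```text
t: 11.48
ee_pos: [478.5, 56.0, 164.2]
orientation: [180.0, -0.0, -44.1]
force: [-6.6, 0.6, 15.0]
gripper_width: 10.8
```

```bash
python3 st.py
```

```text
11.48 tcp [-77.8    0.31 164.24] yaw -44.15 knob~ 0.5585 Fbox [-6.6 -0.8 15. ] M [-0.289  1.154 -0.062] w 10.8 q6 37.34 tau6 0.045
```

drive_tool([
  [0, 0, 0, 1],
  [0, 0, 0, 2],
  [0, 0, 0, 3],
  [0, 0, 0, 3],
])

```text
t: 11.82
ee_pos: [478.5, 56.1, 164.2]
orientation: [180.0, -0.0, -47.1]
force: [-7.2, 0.4, 13.6]
gripper_width: 10.6
```

```bash
python3 st.py
```

```text
11.82 tcp [-77.88   0.35 164.2 ] yaw -47.15 knob~ 0.6108 Fbox [-7.2 -1.1 13.6] M [-0.32   1.234 -0.113] w 10.6 q6 40.34 tau6 0.045
```

drive_tool([
  [0, 0, 0, 2],
  [0, 0, 0, 4],
  [0, 0, 0, 6],
  [0, 0, 0, 8],
  [0, 0, 0, 9],
  [0, 0, 0, 9],
])

```text
t: 12.32
ee_pos: [478.3, 56.2, 164.1]
orientation: [180.0, 0.0, -56.1]
force: [-8.4, 0.5, 13.7]
gripper_width: 10.9
```

```bash
python3 st.py; python3 st.py
```

```text
12.32 tcp [-78.02   0.42 164.14] yaw -56.15 knob~ 0.7679 Fbox [-8.3 -1.3 13.7] M [-0.325  1.341 -0.069] w 10.9 q6 49.34 tau6 0.055
12.32 tcp [-78.02   0.42 164.14] yaw -56.15 knob~ 0.7679 Fbox [-8.3 -1.3 13.7] M [-0.325  1.341 -0.069] w 10.9 q6 49.34 tau6 0.055
```

drive_tool([
  [0, 0, 0, 1],
  [0, 0, 0, 1.5],
  [0, 0, 0, 1.5],
])

```text
t: 12.57
ee_pos: [478.3, 56.2, 164.1]
orientation: [180.0, 0.0, -57.6]
force: [-7.5, 0.9, 13.7]
gripper_width: 11.0
```

```bash
python3 st.py
```

```text
12.57 tcp [-78.03   0.42 164.14] yaw -57.63 knob~ 0.7937 Fbox [-7.6 -0.7 13.7] M [-0.259  1.272  0.004] w 11.0 q6 50.82 tau6 0.023
```

drive_tool([
  [-0.2, 0.2, 0, 0.7],
  [-0.5, 0.5, 0, 1.3],
  [-0.5, 0.5, 0, 1.3],
])

```text
t: 12.82
ee_pos: [478.2, 56.2, 164.1]
orientation: [-179.9, -0.1, -58.9]
force: [-4.7, 1.1, 11.6]
gripper_width: 10.7
```

```bash
python3 st.py
```

```text
12.82 tcp [-78.13   0.44 164.14] yaw -58.94 knob~ 0.8166 Fbox [-4.8  0.1 11.6] M [-0.212  0.769 -0.057] w 10.7 q6 52.13 tau6 0.028
```

drive_tool([
  [0, 0, 0, 0.7],
  [0, 0, 0, 1.3],
  [0, 0, 0, 1.3],
])

```text
t: 13.07
ee_pos: [478.2, 56.2, 164.1]
orientation: [-179.9, -0.1, -60.2]
force: [-3.4, 0.8, 12.2]
gripper_width: 10.8
```

```bash
python3 st.py
```

```text
13.07 tcp [-78.13   0.44 164.14] yaw -60.24 knob~ 0.8393 Fbox [-3.5  0.  12.2] M [-0.219  0.849 -0.066] w 10.8 q6 53.43 tau6 0.021
```

drive_tool([
  [0, 0, 0, 0.7],
  [0, 0, 0, 1.3],
  [0, 0, 0, 1.3],
])

```text
t: 13.32
ee_pos: [478.2, 56.2, 164.2]
orientation: [-179.9, -0.0, -61.5]
force: [-3.5, 0.3, 12.2]
gripper_width: 11.0
```

```bash
python3 st.py
```

```text
13.32 tcp [-78.15   0.44 164.16] yaw -61.54 knob~ 0.862 Fbox [-3.5 -0.5 12.2] M [-0.214  0.857 -0.077] w 11.0 q6 54.73 tau6 0.023
```

drive_tool([
  [0, 0, 0, 0.7],
  [0, 0, 0, 1.3],
  [0, 0, 0, 1.3],
])

```text
t: 13.57
ee_pos: [478.2, 56.3, 164.1]
orientation: [-179.9, -0.0, -62.8]
force: [-4.4, 1.0, 10.8]
gripper_width: 10.8
```

```bash
python3 st.py
```

```text
13.57 tcp [-78.19   0.49 164.14] yaw -62.83 knob~ 0.8846 Fbox [-4.5  0.  10.8] M [-0.205  0.893 -0.041] w 10.8 q6 56.03 tau6 0.023
```

drive_tool([
  [0, 0, 0, 0.7],
  [0, 0, 0, 1.3],
  [0, 0, 0, 1.3],
])

```text
t: 13.82
ee_pos: [478.2, 56.3, 164.1]
orientation: [-179.9, -0.0, -64.1]
force: [-4.2, 0.7, 12.0]
gripper_width: 11.0
```

```bash
python3 st.py;  python3 - <<'E'
from h import *
f=grab_frame("scene"); cv2.imwrite("pics/s5.png",cv2.resize(f[90:220,205:345,::-1],None,fx=4.5,fy=4.5,interpolation=cv2.INTER_CUBIC))
E
```

```text
13.82 tcp [-78.19   0.48 164.13] yaw -64.14 knob~ 0.9073 Fbox [-4.3 -0.2 12. ] M [-0.157  0.875 -0.051] w 11.0 q6 57.33 tau6 0.024
```

View pics/s5.png

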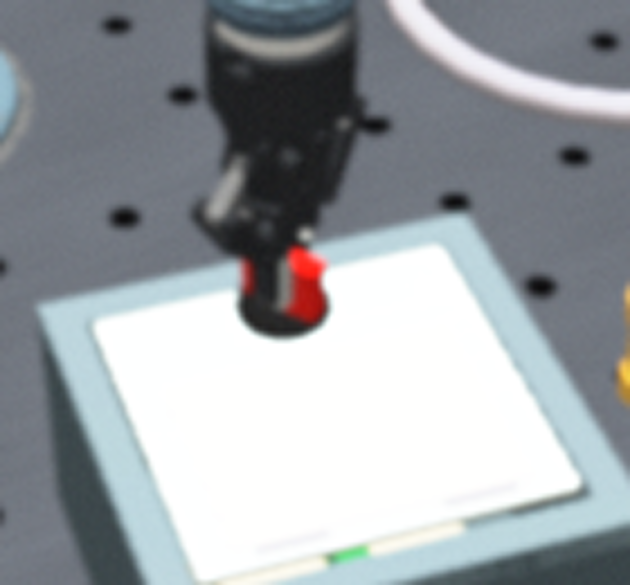

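The wing turns with the gripper: at crop (285,285) it has swung clockwise, and the hatch looks flush. I'll keep feeling for the stop.

drive_tool([
  [0, 0, 0, 0.7],
  [0, 0, 0, 1.3],
  [0, 0, 0, 1.3],
])

```text
t: 14.12
ee_pos: [478.2, 56.3, 164.2]
orientation: [-180.0, -0.0, -65.4]
force: [-3.9, 0.9, 12.3]
gripper_width: 10.8
```

```bash
python3 st.py
```

```text
14.12 tcp [-78.21   0.51 164.15] yaw -65.44 knob~ 0.9301 Fbox [-4.1  0.1 12.3] M [-0.123  0.886 -0.034] w 10.8 q6 58.63 tau6 0.023
```

drive_tool([
  [0, 0, 0, 0.7],
  [0, 0, 0, 1.3],
  [0, 0, 0, 1.3],
])

```text
t: 14.37
ee_pos: [478.2, 56.3, 164.2]
orientation: [-180.0, -0.0, -66.7]
force: [-4.4, 1.6, 11.9]
gripper_width: 10.9
```

```bash
python3 st.py
```

```text
14.37 tcp [-78.22   0.51 164.15] yaw -66.74 knob~ 0.9527 Fbox [-4.7  0.6 11.9] M [-0.157  0.932 -0.03 ] w 10.9 q6 59.93 tau6 0.023
```

drive_tool([
  [0, 0, 0, 0.7],
  [0, 0, 0, 1.3],
  [0, 0, 0, 1.3],
])

```text
t: 14.62
ee_pos: [478.1, 56.3, 164.1]
orientation: [-179.9, -0.0, -68.0]
force: [-4.6, 1.9, 11.7]
gripper_width: 11.1
```

```bash
python3 st.py
```

```text
14.62 tcp [-78.24   0.53 164.15] yaw -68.04 knob~ 0.9754 Fbox [-4.9  0.8 11.7] M [-0.104  0.964  0.028] w 11.1 q6 61.23 tau6 0.024
```

drive_tool([
  [0, 0, 0, 0.7],
  [0, 0, 0, 1.3],
  [0, 0, 0, 1.3],
])

```text
t: 14.87
ee_pos: [478.1, 56.4, 164.2]
orientation: [-179.9, -0.0, -69.3]
force: [-4.8, 1.7, 12.4]
gripper_width: 11.0
```

```bash
python3 st.py
```

```text
14.87 tcp [-78.24   0.56 164.16] yaw -69.34 knob~ 0.9981 Fbox [-5.   0.6 12.4] M [-0.156  0.961 -0.064] w 11.0 q6 62.53 tau6 0.024
```

drive_tool([
  [0, 0, 0, 0.7],
  [0, 0, 0, 1.3],
  [0, 0, 0, 1.3],
])

```text
t: 15.12
ee_pos: [478.1, 56.4, 164.1]
orientation: [-180.0, -0.0, -70.6]
force: [-3.3, 0.9, 11.3]
gripper_width: 11.4
```

```bash
python3 st.py
```

```text
15.12 tcp [-78.28   0.56 164.15] yaw -70.64 knob~ 1.0208 Fbox [-3.5  0.2 11.3] M [-0.148  0.93  -0.114] w 11.4 q6 63.83 tau6 0.024
```

drive_tool([
  [0, 0, 0, 0.7],
  [0, 0, 0, 1.3],
  [0, 0, 0, 1.3],
])

```text
t: 15.37
ee_pos: [478.1, 56.4, 164.1]
orientation: [-180.0, -0.0, -71.9]
force: [-4.4, 2.1, 12.5]
gripper_width: 10.8
```

```bash
python3 st.py
```

```text
15.37 tcp [-78.31   0.59 164.14] yaw -71.94 knob~ 1.0435 Fbox [-4.8  1.1 12.5] M [-0.14   0.963 -0.052] w 10.8 q6 65.13 tau6 0.024
```

drive_tool([
  [0, 0, 0, 0.7],
  [0, 0, 0, 1.3],
  [0, 0, 0, 1.3],
])

```text
t: 15.62
ee_pos: [478.1, 56.4, 164.2]
orientation: [-180.0, -0.0, -73.2]
force: [-4.1, 1.4, 11.7]
gripper_width: 10.7
```

```bash
python3 st.py
```

```text
15.62 tcp [-78.3    0.6  164.16] yaw -73.24 knob~ 1.0662 Fbox [-4.3  0.5 11.7] M [-0.109  0.953 -0.035] w 10.7 q6 66.43 tau6 0.024
```

drive_tool([
  [0, 0, 0, 0.7],
  [0, 0, 0, 1.3],
  [0, 0, 0, 1.3],
])

```text
t: 15.87
ee_pos: [478.1, 56.5, 164.2]
orientation: [-180.0, -0.0, -74.5]
force: [-5.4, 1.9, 12.7]
gripper_width: 10.8
```

```bash
python3 st.py
```

```text
15.87 tcp [-78.31   0.63 164.15] yaw -74.54 knob~ 1.0888 Fbox [-5.7  0.7 12.7] M [-0.119  0.987 -0.055] w 10.8 q6 67.73 tau6 0.024
```

drive_tool([
  [0, 0, 0, 0.7],
  [0, 0, 0, 1.3],
  [0, 0, 0, 1.3],
])

```text
t: 16.12
ee_pos: [478.1, 56.5, 164.2]
orientation: [-180.0, -0.0, -75.8]
force: [-5.0, 1.5, 11.6]
gripper_width: 10.9
```

```bash
python3 st.py
```

```text
16.12 tcp [-78.33   0.65 164.15] yaw -75.83 knob~ 1.1115 Fbox [-5.2  0.4 11.6] M [-0.104  1.018 -0.053] w 10.9 q6 69.03 tau6 0.024
```

drive_tool([
  [0, 0, 0, 0.7],
  [0, 0, 0, 1.3],
  [0, 0, 0, 1.3],
])

```text
t: 16.37
ee_pos: [478.0, 56.5, 164.1]
orientation: [-180.0, 0.0, -77.1]
force: [-4.5, 2.6, 13.1]
gripper_width: 10.8
```

```bash
python3 st.py
```

```text
16.37 tcp [-78.36   0.65 164.14] yaw -77.14 knob~ 1.1342 Fbox [-5.   1.6 13.1] M [-0.074  1.039 -0.032] w 10.8 q6 70.33 tau6 0.024
```

drive_tool([
  [0, 0, 0, 0.7],
  [0, 0, 0, 1.3],
  [0, 0, 0, 1.3],
])

```text
t: 16.62
ee_pos: [478.0, 56.5, 164.1]
orientation: [-180.0, 0.0, -78.4]
force: [-3.8, 2.2, 12.3]
gripper_width: 10.9
```

```bash
python3 st.py
```

```text
16.62 tcp [-78.36   0.67 164.14] yaw -78.43 knob~ 1.1569 Fbox [-4.2  1.3 12.3] M [-0.046  0.979 -0.022] w 10.9 q6 71.63 tau6 0.024
```

drive_tool([
  [0, 0, 0, 0.7],
  [0, 0, 0, 1.3],
  [0, 0, 0, 1.3],
])

```text
t: 16.87
ee_pos: [478.0, 56.5, 164.1]
orientation: [-180.0, 0.0, -79.7]
force: [-4.2, 2.3, 12.2]
gripper_width: 11.0
```

```bash
python3 st.py
```

```text
16.87 tcp [-78.38   0.69 164.15] yaw -79.73 knob~ 1.1796 Fbox [-4.5  1.3 12.2] M [-0.061  1.046 -0.065] w 11.0 q6 72.93 tau6 0.024
```

drive_tool([
  [0, 0, 0, 0.7],
  [0, 0, 0, 1.3],
  [0, 0, 0, 1.3],
])

```text
t: 17.12
ee_pos: [478.0, 56.6, 164.2]
orientation: [-180.0, 0.0, -81.0]
force: [-4.3, 2.6, 12.6]
gripper_width: 10.8
```

```bash
python3 st.py
```

```text
17.12 tcp [-78.39   0.71 164.16] yaw -81.02 knob~ 1.202 Fbox [-4.7  1.6 12.6] M [-0.067  1.053  0.078] w 10.8 q6 74.22 tau6 0.115
```

Contact has begun: joint 6 torque is up 0.09 and Mz is up about 0.12. I'll use finer steps from here.

drive_tool([
  [0, 0, 0, 0.3],
  [0, 0, 0, 0.6],
  [0, 0, 0, 0.6],
  [0, 0, 0, 0.6],
])

```text
t: 17.45
ee_pos: [478.0, 56.6, 164.1]
orientation: [-180.0, 0.0, -81.6]
force: [-4.6, 3.0, 12.5]
gripper_width: 11.2
```

```bash
python3 st.py
```

```text
17.45 tcp [-78.39   0.7  164.15] yaw -81.58 knob~ 1.2118 Fbox [-5.1  1.9 12.5] M [-0.066  1.02   0.155] w 11.2 q6 74.79 tau6 0.139
```

drive_tool([
  [0, 0, 0, 0.3],
  [0, 0, 0, 0.5],
  [0, 0, 0, 0.5],
  [0, 0, 0, 0.5],
])

```text
t: 17.78
ee_pos: [478.0, 56.5, 164.2]
orientation: [-180.0, -0.0, -82.1]
force: [-4.6, 2.7, 12.9]
gripper_width: 11.0
```

```bash
python3 st.py
```

```text
17.78 tcp [-78.4    0.7  164.15] yaw -82.08 knob~ 1.2204 Fbox [-5.1  1.7 12.9] M [-0.108  1.069  0.164] w 11.0 q6 75.29 tau6 0.203
```

drive_tool([
  [0, 0, 0, 0.3],
  [0, 0, 0, 0.6],
  [0, 0, 0, 0.6],
  [0, 0, 0, 0.6],
])

```text
t: 18.12
ee_pos: [478.0, 56.5, 164.1]
orientation: [-180.0, -0.0, -82.7]
force: [-4.5, 2.3, 12.1]
gripper_width: 10.8
```

```bash
python3 st.py
```

```text
18.12 tcp [-78.4    0.67 164.15] yaw -82.66 knob~ 1.2307 Fbox [-4.8  1.3 12.1] M [-0.082  1.037  0.212] w 10.8 q6 75.87 tau6 0.258
```

drive_tool([
  [0, 0, 0, 0.3],
  [0, 0, 0, 0.6],
  [0, 0, 0, 0.8],
  [0, 0, 0, 0.8],
])

```text
t: 18.45
ee_pos: [478.0, 56.5, 164.1]
orientation: [-180.0, -0.0, -83.4]
force: [-4.8, 2.6, 13.8]
gripper_width: 10.9
```

```bash
python3 st.py
```

```text
18.45 tcp [-78.43   0.68 164.13] yaw -83.44 knob~ 1.2443 Fbox [-5.3  1.5 13.8] M [-0.185  1.036  0.329] w 10.9 q6 76.66 tau6 0.372
```

drive_tool([
  [0, 0, 0, 0.1],
  [0, 0, 0, 0.2],
  [0, 0, 0, 0.2],
])

```text
t: 18.7
ee_pos: [478.0, 56.6, 164.2]
orientation: [-180.0, -0.0, -83.6]
force: [-5.0, 2.3, 12.3]
gripper_width: 11.3
```

```bash
python3 st.py
```

```text
18.7 tcp [-78.43   0.7  164.15] yaw -83.63 knob~ 1.2475 Fbox [-5.4  1.2 12.3] M [-0.162  1.09   0.376] w 11.3 q6 76.85 tau6 0.405
```

Torque is about 0.40 N m, which is snug. Holding there.

drive_tool([
  [0, 0, 0, 0],
  [0, 0, 0, 0],
  [0, 0, 0, 0],
  [0, 0, 0, 0],
])

```text
t: 19.03
ee_pos: [478.0, 56.5, 164.2]
orientation: [-180.0, -0.0, -83.6]
force: [-4.3, 2.2, 13.3]
gripper_width: 11.5
```

```bash
python3 st.py
```

```text
19.03 tcp [-78.39   0.67 164.17] yaw -83.63 knob~ 1.2476 Fbox [-4.7  1.3 13.3] M [-0.169  1.076  0.454] w 11.5 q6 76.85 tau6 0.394
```

drive_tool([
  [0, 0, 0, 0],
  [0, 0, 0, 0],
  [0, 0, 0, 0],
  [0, 0, 0, 0],
  [0, 0, 0, 0],
  [0, 0, 0, 0],
])

```text
t: 19.53
ee_pos: [478.0, 56.6, 164.1]
orientation: [-180.0, -0.0, -83.6]
force: [-3.9, 2.2, 13.1]
gripper_width: 11.0
```

```bash
python3 st.py
```

```text
19.53 tcp [-78.45   0.7  164.12] yaw -83.63 knob~ 1.2475 Fbox [-4.3  1.3 13.1] M [-0.146  1.021  0.356] w 11.0 q6 76.85 tau6 0.394
```

drive_tool([
  [0, 0, -0.5, 0],
  [0, 0, -1, 0],
  [0, 0, -1.5, 0],
  [0, 0, -1.5, 0],
])

```text
t: 19.87
ee_pos: [477.9, 56.5, 164.4]
orientation: [-179.9, -0.0, -83.7]
force: [-0.1, 3.7, 5.1]
gripper_width: 10.9
```

```bash
python3 st.py
```

```text
19.87 tcp [-78.48   0.65 164.4 ] yaw -83.67 knob~ 1.2482 Fbox [-0.9  3.6  5.1] M [-0.004  0.34   0.375] w 10.9 q6 76.87 tau6 0.416
```

drive_tool([
  [0, 0, -0.4, 0],
  [0, 0, -0.7, 0],
  [0, 0, -0.7, 0],
])

```text
t: 20.12
ee_pos: [477.8, 56.5, 164.4]
orientation: [-180.0, 0.0, -83.7]
force: [2.0, 4.5, 2.3]
gripper_width: 10.9
```

```bash
python3 st.py
```

```text
20.12 tcp [-78.55   0.59 164.43] yaw -83.73 knob~ 1.2492 Fbox [1.  4.8 2.3] M [ 0.242 -0.112  0.438] w 10.9 q6 76.9 tau6 0.444
```

drive_tool([
  [0, 0, 0, 0],
  [0, 0, 0, 0],
  [0, 0, 0, 0],
  [0, 0, 0, 0],
  [0, 0, 0, 0],
  [0, 0, 0, 0],
  [0, 0, 0, 0],
  [0, 0, 0, 0],
], gripper=1)

```text
t: 20.78
ee_pos: [477.7, 56.1, 164.6]
orientation: [-180.0, -0.0, -83.8]
force: [0.5, 0.4, -0.1]
gripper_width: 85.0
```

drive_tool([
  [0, 0, -10, 0],
  [0, 0, -25, 0],
  [0, 0, -50, 0],
  [0, 0, -85, 0],
  [0, 0, -120, 0],
  [0, 0, -150, 0],
  [0, 0, -150, 0],
])

```text
t: 21.37
ee_pos: [480.6, 55.9, 323.3]
orientation: [-179.2, -0.2, -83.7]
force: [0.2, 0.2, 0.3]
gripper_width: 85.5
```

```bash
python3 st.py
```

```text
21.37 tcp [-75.75   0.62 323.26] yaw -83.74 knob~ 1.2496 Fbox [0.2 0.2 0.3] M [-0.004 -0.003  0.045] w 85.5 q6 76.92 tau6 -0.0
```

Clear of the knob. I'll move sideways to the +y side for an unobstructed look.

drive_tool([
  [-40, 0, 0, 0],
  [-80, 0, 0, 0],
  [-120, 0, 0, 0],
  [-160, 0, 0, 0],
  [-180, 0, 0, 0],
  [-180, 0, 0, 0],
])

```text
t: 21.87
ee_pos: [457.0, 238.5, 314.8]
orientation: [180.0, 0.1, -83.5]
force: [0.2, -0.2, -0.1]
gripper_width: 85.5
```

Run:
```python
from h import *
f=grab_frame("scene"); cv2.imwrite("pics/s6f.png",f[:,:,::-1]);cv2.imwrite("pics/s6.png",cv2.resize(f[110:250,140:400,::-1],None,fx=3,fy=3,interpolation=cv2.INTER_CUBIC))
f=grab_frame("top"); cv2.imwrite("pics/t6f.png",f[:,:,::-1]);cv2.imwrite("pics/t6.png",cv2.resize(f[140:280,170:410,::-1],None,fx=3.3,fy=3.3,interpolation=cv2.INTER_CUBIC))
s=sense();print(s['t'],s['ee_pos'],s['force'])
```

```text
21.9667 [457.77153469 235.5950222  314.67695767] [ 0.1567829   0.23947202 -0.66371142]
```

View pics/s6.png

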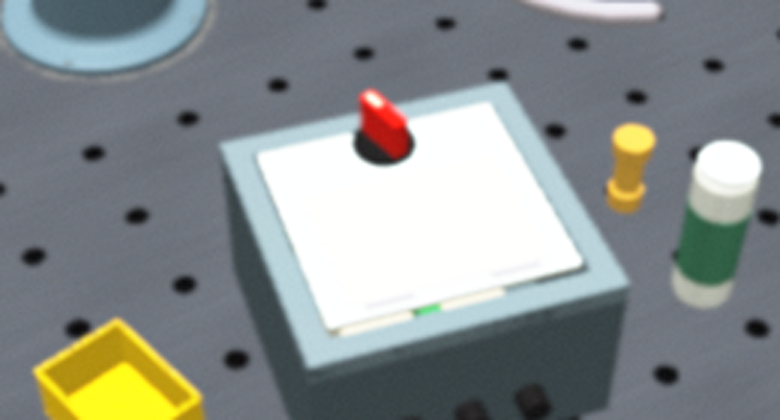

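View pics/t6.png

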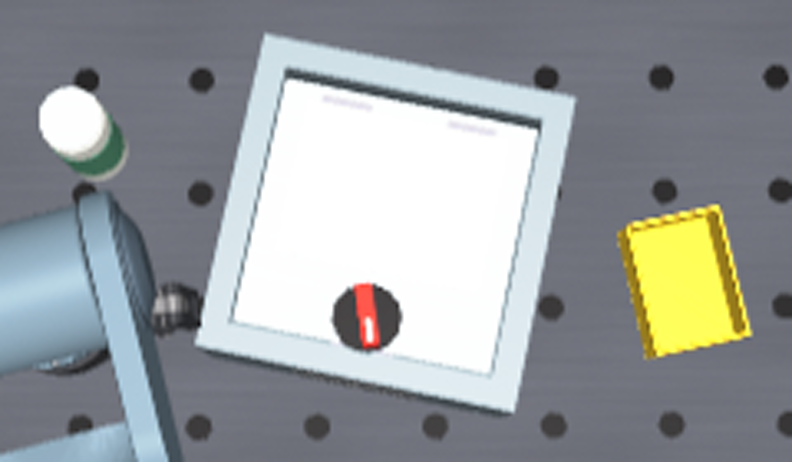

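Run:
```python
from h import *
s=sense();print(s['t'],s['dq'].round(2),s['force'].round(2))
print(finish_job())
```

```text
21.9667 [-2.08 -0.47  0.51 -0.06  0.02 -0.12] [ 0.16  0.24 -0.66]
the job is handed in; nothing more can be done
None
```

I swung the hatch down, latched it and handed the job in at 22 s; the pictures taken just before handing in show it still down.

- **Swing down:** I pushed the hatch down with shut fingertips until the buffers resisted at 6.6 N. The hinge angle was then about 0.03 rad.
- **Press and turn:** I gripped the wing and pressed with about 11–15 N. By my estimate from tool height, that put the hatch at about 0.008 rad. The tongue passed the 0.5 rad point without jamming.
- **Snug against the stop:** The stop showed up near 1.2 rad as rising torque. I brought it to about 0.40 N m and held it about 0.8 s, reading 0.39–0.45 N m.
- **Let go:** I eased off the press, opened the gripper and moved clear. While easing off, the knob rose only about 0.3 mm, so the hatch was being held down.

**Last checks:** The final pictures show the hatch level with the frame and the knob's white mark towards the front. The wing measures about 1.22 rad in the top view, against 1.25 rad at the gripper. The can and bin look untouched in both views and the bolt in the scene view; I did not measure their positions.

**Uncertain:**
- The wrist moment has an offset and noise of about 0.05 N m, so the true torque on the stop lies between about 0.35 and 0.45 N m. It crept to 0.44 N m just before I opened the gripper, the top of the snug range.
- I did not measure the final hatch angle separately, since the picture can't resolve it. The estimate from tool height is about 0.01 rad.
- My camera fit of the knob's starting angle was rough (top, scene and combined fits gave −0.03, 0.02 and −0.10 rad). I took it as 0.

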